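# Clamp a glass jar with the guarded knob

## Robot

A 7-joint arm with a two-finger parallel gripper is mounted at the origin on the work surface. World frame = base frame: x ahead of the robot, y to its left, z up, the work surface at z = 0. Lengths are in m, angles in degrees, forces in N, time in s.
With the tool pointing down it reaches from about 0.425 to 1.025 m from the base axis. Payload 3.6 kg.
Tool frame: the origin (TCP) lies midway between the tips of the shut fingers; the grasp point (between the pads) lies 19 mm behind it; z points along the fingers, y is the line along which they close (so a half turn about z gives the same grasp; the last joint's range is limited). The gripper opens to 85 mm and grips with 20 to 120 N. Pads are 22 mm wide; open, the fingers measure 114 mm over their backs; the gripper's body (76 mm by 85 mm) begins 54 mm behind the grasp point. The pads swing forward as they close: fully open they stand 13 mm farther back than shut.
Start: joints at [67.523, 33.873, 2.773, 92.16, -1.908, 54.013, -1.931], TCP at [0.213, -0.693, 0.231] pointing down, gripper open.
Joint ranges: [-153.93, 153.93], [-27.13, 128.08], [-72.61, 78.16], [10.71, 143.7], [-87.88, 267.88], [4.46, 118.87], [-176.78, 176.78]. Speed limits (degrees/s): [147.25, 147.25, 180, 180, 180, 180, 180].

## Interface

Orientations are given as a 3x3 rotation matrix whose columns are the frame's x, y, z axes.
In Python, from cell import ctrl gives the robot as it stands.
- The arm moves only by the shell command python3 -m inch 'ROWS' [OPENING] [FORCE]. ROWS is JSON, one flat list of numbers, 4 for each row, row after row: the shift along the world's x, y, z in cm, then the turn about the world's z in rad. In form: [x, y, z, yaw, x, y, z, yaw, ...]. A call has 1 to 10 rows; each row shifts and turns the commanded pose from where the row before left it; what a row does not reach is not made up. A row lasts 1/10 s, in which the tool goes at most 50 mm and 8.59 degrees, less where a joint would pass 70% of its speed; a pose out of reach is approached as far as the arm can. A call with a gripper value outside its range is refused whole. OPENING is the opening, from 0 (shut) to 1 (fully open), set as the call begins (- or left out, the last holds). The fingers move at their own pace and stop on an object; FORCE is the grip in N (left out, the last holds). Time passes only in rows, so rows that do not move let the fingers close. It gives the time, the measured TCP pose, the force, the opening and the grip force at its end, in the units of the state.
- ctrl.observe(): the state, without advancing time (a new reading comes with each control period).
- ctrl.get_image(name): name is "side" or "top"; returns a dict with "pixels" (384x512x3 uint8, blue, green, red), "camera_matrix" (3x3 intrinsics, pixels), "xyz" and "orientation" of the camera in the world. Camera axes: x right, y down, z forward; pixel columns grow to the right and rows downward; lengths in m; the calibration is good to about 2 mm. A picture is of the moment at which its call begins. There is no depth.
- ctrl.finish_job(): hands the job in; it is judged then, once.
The state is a dict: "time_s": time; "q": joint angles; "qvel": joint speeds; "joint_efforts": joint torques, N m; "position": TCP position; "tcp_rot": TCP orientation; "ft_force": force on the tool from outside, world axes, zero at the start; "torque": the same for the moment, N m; "width": finger opening in m; "finger_force": force on a finger pad.
Only numpy, scipy, OpenCV 4.12 (cv2) and the standard library are available. Lean on these libraries where they do the work, as an engineer would, in place of code of your own. Each camera call takes 0.05 s, during which the arm holds its last target. There are 200 camera calls.

## Task

Stand the tall lidded glass jar upright in the seat of the jar clamp, between the V block and the rubber-faced jaw, and let go of it. Then reach through the round opening in the guard plate and turn the sunken knob clockwise until the jaw holds the jar snugly, at about 15 newtons: it is glass, so go by feel and never overtighten. Work the jaw only by its knob, do not lean on the guard, leave the other things where they are, and finally let go of the knob.

Things in the scene. Friction and masses are not known exactly. Their poses are not given: they have to be found in the camera images.
- jar: the jar to clamp: closed glass jar with a steel lid, the tall narrow one with a lid on; body 60 mm across up to 69 mm height, then a shoulder to a 52 mm neck, lid 56 mm across, 88 mm tall in all, about 0.2 to 0.4 kg. Origin at the centre of its underside, z up.
- clamp: the jar clamp, fixed to the table: steel base plate 130 (x) by 330 (y) mm, 12 mm thick; origin at the centre of its underside, z up. In its frame: knob axis at y +100 mm in a white box 124 mm square; seat at y -65 mm; V block (top at 42 mm, and a block behind it) on the seat's -y side, jaw (top at 44 mm) on its +y side. Nothing stands at the seat's +x and -x sides. Heights are from the table.
- seat (a point): where the jar's underside is to stand, on the base plate 12 mm above the table: centre of the seat with the jaw open, axes as the clamp's. A jar here is 3 mm short of resting in the V and 4 mm clear of the jaw, which then pushes it home towards -y.
- guard: flat steel guard plate 124 mm square, 4 mm thick, top 80 mm above the table, with a round opening 84 mm in diameter over the knob; widely opened fingers do not fit through, so part-close them first. Origin at the centre of the opening, at the underside of the plate.
- knob: black bar-shaped knob sunk under the guard: bar 42 mm long (its x), 12 mm thick (its y), 38 mm tall, on a disc 48 mm across whose top is 30 mm above the table. The bar's top is 68 mm above the table, 12 mm below the guard's top. Origin at the bar's foot on the knob axis, z up. Clockwise from above closes the jaw; expect 0.6 to 1.5 rad in all.
- knob_grip (a point): on the knob axis, 56 mm above the table, 12 mm below the bar's top, the height to pinch it; axes as the knob's, pinch across its y. The worn drive first has an unknown slack of 0 to 0.8 rad, nearly free, which its angle does not show; then steady friction, 0.44 N m turning, 0.25 to 0.4 when paused; jaw moves 15 mm per rad. Clamping adds 0.015 N m per newton on the jar. It stays where left.
- jaw: the sliding jaw, a metal block faced with a rubber pad 46 mm wide and 22 mm tall, 20 to 42 mm above the table. Origin at the centre of the pad's face, axes as the clamp's; it closes towards the clamp's -y. It rides on a stiff spring (8 N per mm) between it and the rack that the knob drives, so after touching the jar in its V it stands still while the force grows.
- squat_jar: closed glass jar, 72 mm across, 62 mm tall (shorter and wider than the jar to be clamped); bystander. Origin at its underside's centre.
- open_jar: open glass jar without a lid, 68 mm across, 85 mm tall; bystander. Origin at its underside's centre.
- plate: white plate, 200 mm across, 20 mm high; bystander. Origin at its underside's centre.
- lid_a: loose white metal lid, 62 mm across, 10 mm thick, lying flat; bystander. Origin at its underside's centre.
- lid_b: another loose lid, the same as lid_a; bystander. Origin at its underside's centre.
- spoon: steel spoon lying on the table; bystander. Origin at its underside's centre.
Mind the look-alikes: they are no part of the job. What is shaped like the jar but yellow is not meant.

How it is judged (in metres and radians):
On the way, in this order (a step that is already met when the one before it is completed fails the run):
1. the jar stands upright in the seat, let go (x of jar in the frame of seat between -0.008 and 0.008 m and y of jar in the frame of seat between -0.01 and 0.01 m and z of jar in the frame of seat between -0.003 and 0.003 m and angle between jar's own z axis and vertical below 0.06 rad and contact force between the fingers and jar below 0.3 N), for 0.2 s.
2. the jaw holds the jar with at least 8 N, and the jar is not touched by the fingers (contact force between jar and jaw above 8 N and contact force between the fingers and jar below 0.3 N), for 0.2 s.
At the end, for the whole second after the job is handed in: the jar stands still and upright (within 0.06 rad) on the base plate in the seat (within 8 mm in x, 10 mm in y, 3 mm in height of the seat point), held by the jaw with 8 to 25 N, robot clear (x of jar in the frame of seat between -0.008 and 0.008 m and y of jar in the frame of seat between -0.01 and 0.01 m and z of jar in the frame of seat between -0.003 and 0.003 m and angle between jar's own z axis and vertical below 0.06 rad and contact force between jar and jaw between 8 and 25 N and linear speed of jar below 0.01 m/s); the robot touches nothing.
It fails at once if the jaw presses the jar with more than 25 N (contact force between jar and jaw above 25 N).
It fails at once if the robot presses the guard with more than 15 N (contact force between any of the fingers, the arm and guard above 15 N).
It fails at once if the robot pushes the jaw itself with more than 5 N (contact force between any of the fingers, the arm and jaw above 5 N).
It fails at once if a bystander is moved more than 30 mm (distance of any of squat_jar, open_jar, plate, lid_a, lid_b, spoon from where it was at the start of the episode above 0.03 m).
It also fails if it takes over 67 s, if anything falls off the work surface, if the arm or the gripper's body presses on something with over 40 N, if the wrist force passes 120 N, or if a joint passes its speed limit or range.

## Working session

There is one attempt and no reset: what is moved stays moved. The work goes in short steps, Python scripts to look and compute and a shell command to move; the robot and the scene stay as the last step left them, time stands still between calls to the robot, and variables do not carry over. Pictures are saved under pics/ and viewed, at most 10 in all, crops included, and the job is handed in when it is done.

```bash
mkdir -p pics; ls
cat > h.py <<'E'
from cell import ctrl
import numpy as np, cv2
def img(n):
    d=ctrl.get_image(n); return d
def ray(d,u,v,z):
    K=np.array(d["camera_matrix"]);R=np.array(d["orientation"]);c=np.array(d["xyz"])
    r=R@np.linalg.inv(K)@np.array([u,v,1.]); return c+r*(z-c[2])/r[2]
def proj(d,p):
    K=np.array(d["camera_matrix"]);R=np.array(d["orientation"]);c=np.array(d["xyz"])
    q=K@(R.T@(np.array(p)-c)); return q[:2]/q[2]
E
python3 - <<'E'
from h import *
ims=[]
for n in("side","top"):
    d=img(n);np.save(f"{n}0.npy",d,allow_pickle=True);cv2.imwrite(f"pics/{n}0.png",d["pixels"]);print(n,d["xyz"],np.round(d["orientation"],3).tolist(),d["camera_matrix"])
s=ctrl.observe();print(s["time_s"],s["position"],s["tcp_rot"],s["width"])
E
```

```text
pics
side [-0.07370014  0.86484968  1.16919069] [[-0.811, -0.421, 0.405], [-0.585, 0.581, -0.566], [0.003, -0.696, -0.718]] [[450.67759818   0.         251.7175172 ]
 [  0.         450.67759818 190.45337818]
 [  0.           0.           1.        ]]
top [ 0.42554121 -0.00778559  1.2220202 ] [[-0.004, -0.993, 0.116], [-1.0, 0.007, 0.023], [-0.023, -0.116, -0.993]] [[414.63113561   0.         252.94141453]
 [  0.         414.63113561 183.88002572]
 [  0.           0.           1.        ]]
0.1 [ 0.21317109 -0.69215641  0.23023872] [[ 9.55675570e-01  2.94420907e-01 -7.30732119e-04]
 [ 2.94421786e-01 -9.55673612e-01  1.93896306e-03]
 [-1.27470142e-04 -2.06816308e-03 -9.99997853e-01]] 0.08536183996014345
```

View pics/top0.png

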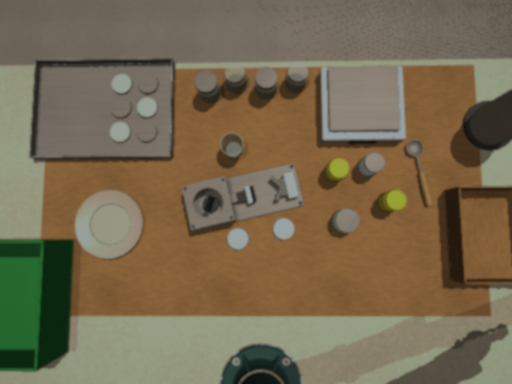

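View pics/side0.png

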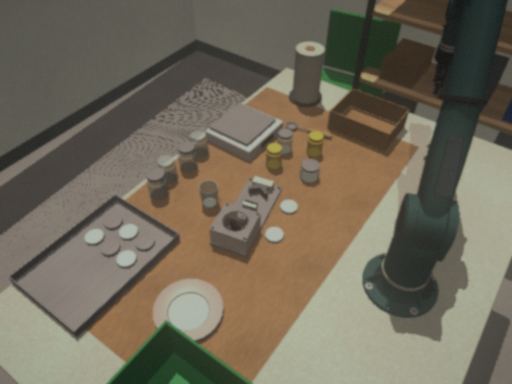

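Top view: the clamp is around (242,198), with its knob opening at (208,203) and seat at (262,190). Jar candidates:
- (371,163): grey lid, narrow
- (345,221): grey lid, wider, probably the squat jar
- (232,145): open jar
- (338,169) and (393,200): yellow look-alikes
- (207,86), (235,80), (265,82), (297,76): back row

My choice is (371,163). I'll check it in one close crop that puts both views side by side.

Run:
```python
from h import *
t=np.load("top0.npy",allow_pickle=True).item();s=np.load("side0.npy",allow_pickle=True).item()
a=cv2.resize(t["pixels"][140:245,310:420],None,fx=5,fy=5,interpolation=cv2.INTER_CUBIC)[:,:400]
b=cv2.resize(s["pixels"][110:215,255:335],None,fx=5,fy=5,interpolation=cv2.INTER_CUBIC)
cv2.imwrite("pics/c1.png",np.hstack([a,b]))
a=cv2.resize(t["pixels"][150:245,175:308],None,fx=6,fy=6,interpolation=cv2.INTER_CUBIC)
cv2.imwrite("pics/c2.png",a)
for n,uv in dict(jar=(371,163),squat=(345,221),b1=(207,86),b2=(265,82),b0=(235,80),b3=(297,76)).items():
    p=ray(t,*uv,.088); print(n,p.round(3),proj(s,p).round(0), proj(s,[p[0],p[1],0]).round(0))
```

```text
jar [ 0.614 -0.307  0.088] [284. 133.] [283. 151.]
squat [ 0.455 -0.231  0.088] [310. 161.] [308. 178.]
b1 [0.839 0.147 0.088] [158. 176.] [161. 194.]
b2 [ 0.849 -0.017  0.088] [187. 150.] [190. 168.]
b0 [0.856 0.068 0.088] [170. 162.] [173. 179.]
b3 [ 0.865 -0.108  0.088] [200. 136.] [202. 153.]
```

View pics/c1.png

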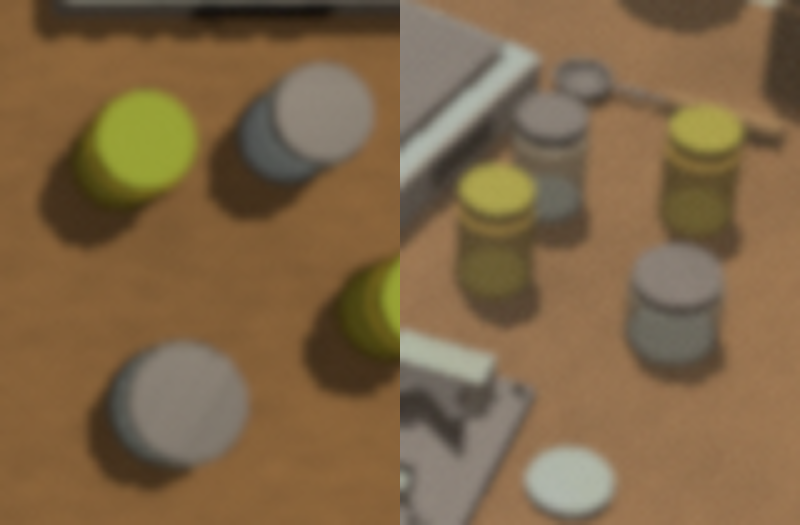

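View pics/c2.png

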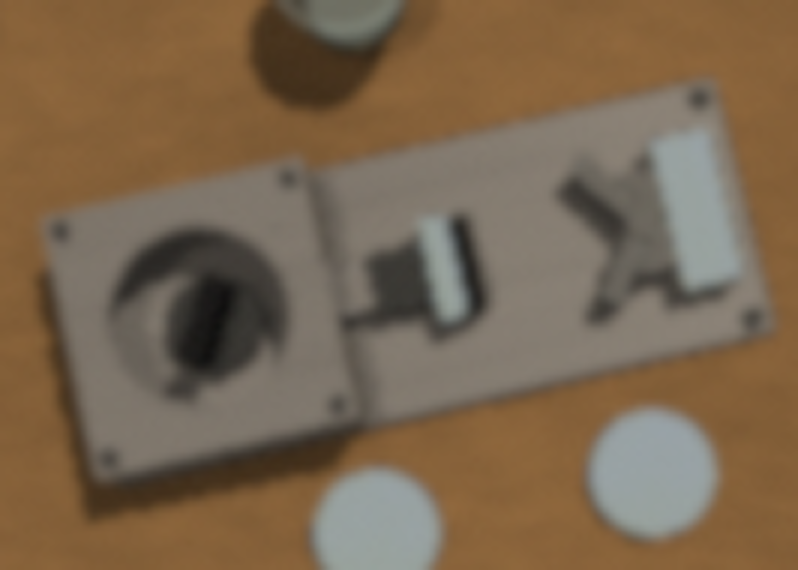

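The crop shows the jar with the grey lid centred at top (374,162) and side (285,133), tall and with a shoulder, so it is the target. The wide short jar at (345,221) is the squat one. In the clamp crop the guard opening is centred near crop (197,315). The knob bar runs from about (220,280) to (205,370), and the V points towards the jaw.

Run:
```python
from h import *
t=np.load("top0.npy",allow_pickle=True).item();s=np.load("side0.npy",allow_pickle=True).item()
P=lambda u,v,z:ray(t,(u+.5)/6-.5+175,(v+.5)/6-.5+150,z)
j=ray(t,374.2,162.2,.088);j2=ray(s,285.4,133.2,.088);print("jar",j,j2)
g=[P(42,218,.08),P(300,158,.08),P(360,420,.08),P(97,482,.08)]
print("guard corners",np.round(g,3).tolist(),"centre",np.mean(g,0),"circle",P(197,315,.08))
e=[P(713,78,.012),P(775,333,.012)];print("end",e,np.linalg.norm(e[0]-e[1]))
G=(np.mean(g,0)+P(197,315,.08))/2;E=np.mean(e,0)
d=(G-E)[:2];print("len(265)",np.linalg.norm(d))
yh=d/np.linalg.norm(d);xh=np.array([yh[1],-yh[0]]);print("clamp y",yh,"x",xh,"yaw",np.arctan2(xh[1],xh[0]))
M=(G[:2]+E[:2])/2 ; kn=M+132.5e-3*yh-0*yh
C=(kn-.1*yh+ (M-.0325*yh))/2
print("knob",kn,"seat",C-.065*yh)
for n,(u,v,z) in dict(jawface_l=(485,305,.044),jawtopL=(418,215,.044),jawtopR=(445,335,.044),jawR1=(462,212,.044),jawR2=(487,300,.044),vt1=(570,190,.042),vt2=(600,318,.042),b1=(650,140,.05),b2=(680,305,.05),knobA=(215,275,.068),knobB=(207,372,.068)).items():
    p=P(u,v,z)[:2]-C;print(n,"clampframe",(p@xh).round(4),(p@yh).round(4))
for n,uv in dict(yel=(338,169),yel2=(393,200),book=(363,138),open=(232,145),lida=(284,229)).items():print(n,ray(t,*uv,.06).round(3))
st=ctrl.observe();R=np.array(st["tcp_rot"]);print("tool y yaw",np.arctan2(R[1,1],R[0,1]))
```

```text
jar [ 0.61616967 -0.31591439  0.088     ] [ 0.61090513 -0.31022396  0.088     ]
guard corners [[0.555, 0.217, 0.08], [0.582, 0.097, 0.08], [0.461, 0.069, 0.08], [0.433, 0.19, 0.08]] centre [0.50788466 0.1433551  0.08      ] circle [0.50957611 0.1445673  0.08      ]
end [array([ 0.6297711 , -0.09979275,  0.012     ]), array([ 0.50412433, -0.1278688 ,  0.012     ])] 0.12874538695880824
len(265) 0.2642838618951765
clamp y [-0.22028333  0.97543593] x [0.97543593 0.22028333] yaw 0.2221049267412864
knob [0.50865151 0.14431048] seat [ 0.55215746 -0.04833812]
jawface_l clampframe -0.0218 0.0021
jawtopL clampframe 0.0274 0.0236
jawtopR clampframe -0.0314 0.0238
jawR1 clampframe 0.024 0.0028
jawR2 clampframe -0.0197 0.0007
vt1 clampframe 0.0228 -0.0498
vt2 clampframe -0.04 -0.0497
b1 clampframe 0.0366 -0.0919
b2 clampframe -0.043 -0.0874
knobA clampframe 0.0185 0.1217
knobB clampframe -0.0248 0.135
yel [ 0.602 -0.221  0.06 ]
yel2 [ 0.514 -0.372  0.06 ]
book [ 0.691 -0.295  0.06 ]
open [0.674 0.078 0.06 ]
lida [ 0.435 -0.067  0.06 ]
tool y yaw -1.2719461575212252
```

```bash
python3 -m inch '[2.86,2.71,0,0.107,2.86,2.71,0,0.107,2.86,2.71,0,0.107,2.86,2.71,0,0.107,2.86,2.71,0,0.107,2.86,2.71,0,0.107,2.86,2.71,0,0.107]' 1
python3 -m inch '[2.86,2.71,0,0.107,2.86,2.71,0,0.107,2.86,2.71,0,0.107,2.86,2.71,0,0.107,2.86,2.71,0,0.107,2.86,2.71,0,0.107,2.86,2.71,0,0.107,0,0,0,0,0,0,0,0]'
python3 - <<'E'
from h import *
st=ctrl.observe();R=np.array(st["tcp_rot"]);print(np.round(st["q"],0),st["position"],"tool y yaw",np.arctan2(R[1,1],R[0,1]),st["ft_force"])
E
```

```text
time_s: 0.8
position: [0.4143, -0.5017, 0.2309]
tcp_rot: [[0.496, 0.869, -0.001], [0.869, -0.496, 0.001], [0.0, -0.001, -1.0]]
ft_force: [0.3, -0.3, 0.9]
width: 0.0855
finger_force: 0.0
time_s: 1.7
position: [0.6143, -0.3119, 0.2307]
tcp_rot: [[-0.226, 0.974, -0.001], [0.974, 0.226, 0.001], [0.001, -0.001, -1.0]]
ft_force: [-0.3, -1.8, -0.4]
width: 0.0854
finger_force: 0.0
[ 37.  33. -22.  96.  14.  54.  24.] [ 0.61434462 -0.31189063  0.23073511] tool y yaw 0.228437750446924 [-0.27569054 -1.75459283 -0.38181151]
```

```bash
python3 -m inch '[0,-0.1,-3,0,0,0,-3,0,0,0,-3,0,0,0,-2.5,0,0,0,-2,0,0,0,-2,0,0,0,-2,0,0,0,-1.3,0,0,0,-1,0,0,0,0,0]'
python3 - <<'E'
from h import *
t=img("top");s=img("side");S=ctrl.observe();p=S["position"];print(p,S["ft_force"],proj(t,p),proj(s,p))
a=cv2.resize(t["pixels"][120:220,320:420],None,fx=4,fy=4,interpolation=cv2.INTER_CUBIC)
b=cv2.resize(s["pixels"][80:180,235:335],None,fx=4,fy=4,interpolation=cv2.INTER_CUBIC)
cv2.imwrite("pics/d1.png",np.hstack([a,b]))
E
```

```text
time_s: 2.7
position: [0.6123, -0.315, 0.0319]
tcp_rot: [[-0.223, 0.975, -0.003], [0.975, 0.223, 0.0], [0.001, -0.003, -1.0]]
ft_force: [-0.0, 0.1, -0.1]
width: 0.0851
finger_force: 0.0
[ 0.61399041 -0.31492846  0.03371683] [ 0.97409611  0.63029317 -1.15578049] [368.85544097 166.1169961 ] [284.60284519 143.23137903]
```

View pics/d1.png

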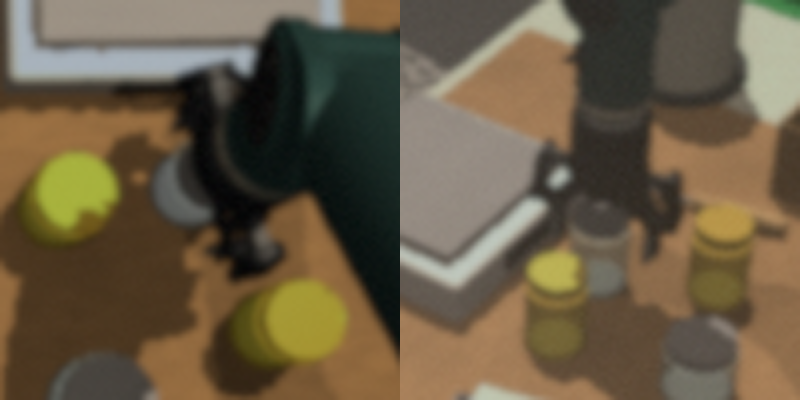

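The jar's body shows between the fingers at crop (180,185) top and (600,240) side, with both yellow jars clear. I'll close on it.

```bash
python3 -m inch '[0,0,0,0,0,0,0,0,0,0,0,0,0,0,0,0,0,0,0,0,0,0,0,0,0,0,0,0,0,0,0,0]' 0 35
python3 -m inch '[0,0,0.5,0,0,0,1,0,0,0,2,0,0,0,2,0,0,0,2,0,0,0,2,0,0,0,1,0,0,0,0,0,0,0,0,0]'
```

```text
time_s: 3.6
position: [0.6164, -0.3146, 0.035]
tcp_rot: [[-0.225, 0.974, 0.005], [0.974, 0.225, -0.001], [-0.002, 0.004, -1.0]]
ft_force: [2.8, 0.5, 5.6]
width: 0.0588
finger_force: 39.2
time_s: 4.5
position: [0.6127, -0.3144, 0.1375]
tcp_rot: [[-0.224, 0.975, -0.002], [0.975, 0.224, 0.0], [0.001, -0.002, -1.0]]
ft_force: [0.1, -0.4, -4.7]
width: 0.0585
finger_force: 38.8
```

Run:
```python
from h import *
t=np.load("top0.npy",allow_pickle=True).item();s=np.load("side0.npy",allow_pickle=True).item()
S=ctrl.observe();print(S["position"],S["width"])
for n,d,(u0,v0),r in(("top",t,(374,162),14),("side",s,(285,133),12)):
    im=d["pixels"][v0-r:v0+r,u0-r:u0+r];im=cv2.resize(im,None,fx=8,fy=8,interpolation=cv2.INTER_CUBIC)
    c=im[8*r-12:8*r+12,8*r-12:8*r+12].reshape(-1,3).mean(0)
    m=(np.linalg.norm(im-c,axis=2)<28).astype(np.uint8)
    m=cv2.morphologyEx(m,cv2.MORPH_OPEN,np.ones((17,17),np.uint8))
    k,l,stt,ce=cv2.connectedComponentsWithStats(m);i=l[8*r,8*r];cn=max(cv2.findContours((l==i).astype(np.uint8),0,1)[0],key=cv2.contourArea)
    e=cv2.fitEllipse(cn);u=(e[0][0]+.5)/8-.5+u0-r;v=(e[0][1]+.5)/8-.5+v0-r
    print(n,c,e[1][0]/8,e[1][1]/8,u,v,ray(d,u,v,.088))
# knob opening & clamp cross-check in side view
K=np.array([.50865,.1443]);yh=np.array([-.2203,.9754]);xh=np.array([.9754,.2203])
im=cv2.resize(s["pixels"][165:265,195:295],None,fx=6,fy=6,interpolation=cv2.INTER_CUBIC)
def dot(p,c):
    q=(proj(s,p)-[195,165]+.5)*6-.5;cv2.drawMarker(im,tuple(int(x) for x in q),c,0,10,1)
for a in np.arange(0,6.28,.4):dot([*(K+.042*(np.cos(a)*xh+np.sin(a)*yh)),.08],(0,0,255))
for a in(-1,1):
    for b in(-1,1):dot([*(K+.062*a*xh+.062*b*yh),.08],(0,255,0))
    dot([*(K-.265*yh+.065*a*xh),.012],(255,0,0))
    dot([*(K-.131*yh+.023*a*xh),.042],(255,255,0))
cv2.imwrite("pics/e1.png",im)
```

```text
[ 0.61266975 -0.31438352  0.13745358] 0.05845290850394062
top [121.01041667 133.24479167 142.96701389] 17.798276901245117 18.80051040649414 374.562931060791 161.61835861206055 [ 0.6177829  -0.31696863  0.088     ]
side [119.14930556 128.921875   137.80902778] 8.014793395996094 12.778548240661621 285.0455675125122 132.31070613861084 [ 0.61493227 -0.313975    0.088     ]
```

View pics/e1.png

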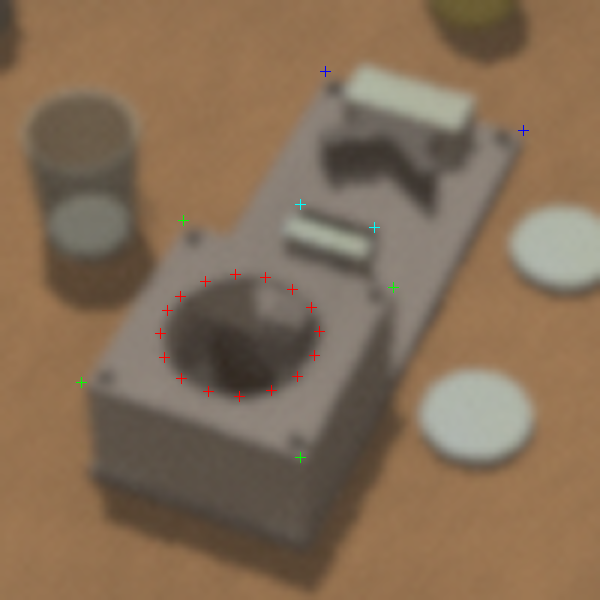

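The overlay shows the side camera offset from the top camera by a steady 1 px or so (2–3 mm), for both clamp and jar. Averaging the two puts the seat at about (0.544,-0.015). Now I'll raise the jar and carry it over.

```bash
python3 -m inch '[0,0,1.5,0,0,0,2,0,-0.7,3,0.5,0,-0.7,3,0,0,-0.7,3,0,0,-0.7,3,0,0,-0.7,3,0,0,-0.7,3,0,0,-0.7,3,0,0,-0.7,3,0,0]'
python3 -m inch '[-0.7,3,0,0,-0.7,3,0,0,0,0,-2,0,0,0,-2,0,0,0,0,0,0,0,0,0,0,0,0,0]'
python3 - <<'E'
from h import *
for i in range(3):
    s=img("side");S=ctrl.observe();print(S["position"],S["width"])
R=np.array(S["tcp_rot"]);print("tool y yaw",np.arctan2(R[1,1],R[0,1]))
cv2.imwrite("pics/f1.png",cv2.resize(s["pixels"][125:225,200:330],None,fx=6,fy=6,interpolation=cv2.INTER_CUBIC))
E
```

```text
time_s: 5.5
position: [0.5573, -0.0733, 0.1785]
tcp_rot: [[-0.224, 0.975, -0.0], [0.975, 0.224, -0.0], [0.0, -0.0, -1.0]]
ft_force: [-0.3, 0.7, -3.3]
width: 0.0583
finger_force: 39.0
time_s: 6.2
position: [0.5447, -0.0146, 0.1393]
tcp_rot: [[-0.224, 0.975, 0.002], [0.975, 0.224, 0.0], [-0.0, 0.002, -1.0]]
ft_force: [-0.3, -0.1, -3.4]
width: 0.0586
finger_force: 39.4
[ 0.5447709  -0.0146336   0.13934401] 0.05852864590239347
[ 0.54471226 -0.01467464  0.13931964] 0.058854508526595135
[ 0.54452455 -0.01469404  0.13920058] 0.058783017442296186
tool y yaw 0.2254280052740648
```

View pics/f1.png

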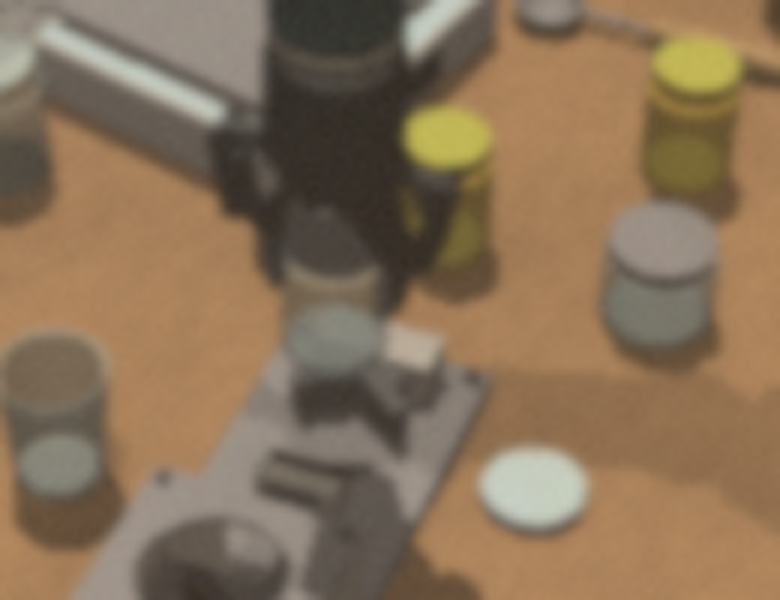

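Run:
```python
from h import *
s0=np.load("side0.npy",allow_pickle=True).item();s=img("side")
def cen(d,c,r,name):
    u0,v0=c
    im=cv2.resize(d["pixels"][v0-r:v0+r,u0-r:u0+r],None,fx=8,fy=8,interpolation=cv2.INTER_CUBIC)
    c=im[8*r-10:8*r+10,8*r-10:8*r+10].reshape(-1,3).mean(0)
    m=(np.linalg.norm(im-c,axis=2)<25).astype(np.uint8);m=cv2.morphologyEx(m,cv2.MORPH_OPEN,np.ones((13,13),np.uint8))
    l=cv2.connectedComponents(m)[1];i=l[8*r,8*r]
    e=cv2.fitEllipse(max(cv2.findContours((l==i).astype(np.uint8),0,1)[0],key=cv2.contourArea))
    print(name,np.round(e[1],1)/8); return (e[0][0]+.5)/8-.5+u0-r,(e[0][1]+.5)/8-.5+v0-r
a=cen(s0,(287,149),9,"init");b=cen(s,(255,181),12,"now")
print(a,b)
for h in(0.0,.005,.01,.02):print(h,ray(s0,*a,h)[:2],ray(s,*b,.105+h)[:2])
print("proj lid now expected",proj(s,[.5445,-.0147,.193]))
```

```text
init [13.55   14.9875]
now [ 9.95   18.9375]
(285.01840925216675, 145.24387741088867) (254.84477519989014, 180.9106092453003)
0.0 [ 0.62626729 -0.34042244] [ 0.54503596 -0.01699624]
0.005 [ 0.6232739  -0.33526814] [ 0.54212889 -0.01285297]
0.01 [ 0.62028052 -0.33011384] [ 0.53922181 -0.0087097 ]
0.02 [ 0.61429375 -0.31980523] [ 5.33407666e-01 -4.23160920e-04]
proj lid now expected [254.7823718  161.91389688]
```

```bash
python3 -m inch '[0,0,-2,0,0,0,-2,0,0,0,-2,0,0,0,-1.5,0,0,0,-0.7,0,0,0,-0.3,0,0,0,0,0,0,0,0,0]'
python3 -m inch '[0,0,-0.3,0,0,0,-0.2,0,0,0,0,0,0,0,0,0]'
```

```text
time_s: 7.2
position: [0.5445, -0.0145, 0.054]
tcp_rot: [[-0.224, 0.975, 0.002], [0.975, 0.224, 0.0], [-0.0, 0.001, -1.0]]
ft_force: [0.9, 0.1, -3.0]
width: 0.0585
finger_force: 39.5
time_s: 7.6
position: [0.5438, -0.0145, 0.0483]
tcp_rot: [[-0.224, 0.975, -0.0], [0.975, 0.224, -0.0], [-0.0, -0.0, -1.0]]
ft_force: [-1.2, 0.8, -3.5]
width: 0.0583
finger_force: 39.5
```

```bash
python3 -m inch '[0,0,-0.15,0,0,0,0,0,0,0,0,0]'
python3 -m inch '[0,0,-0.1,0,0,0,0,0,0,0,0,0]'
```

```text
time_s: 7.9
position: [0.5439, -0.0144, 0.0468]
tcp_rot: [[-0.224, 0.975, 0.0], [0.975, 0.224, 0.0], [-0.0, 0.0, -1.0]]
ft_force: [-0.7, -0.4, -3.3]
width: 0.0586
finger_force: 39.6
time_s: 8.2
position: [0.5439, -0.0144, 0.0467]
tcp_rot: [[-0.224, 0.975, 0.0], [0.975, 0.224, -0.0], [-0.001, 0.0, -1.0]]
ft_force: [-1.5, 0.2, 5.2]
width: 0.0583
finger_force: 40.4
```

```bash
python3 -m inch '[0,0,0.05,0,0,0,0,0,0,0,0,0,0,0,0,0,0,0,0,0,0,0,0,0,0,0,0,0]' 1
python3 -m inch '[0,0,1,0,0,0,2,0,0,0,2.5,0,0,0,3,0,0,0,3,0,0,0,3,0,-0.5,2,0,0.14,-0.5,2.5,0,0.14,-0.5,2.5,0,0.14,-0.5,2.5,0,0.14]'
python3 -m inch '[-0.4,2.5,0,0.14,-0.4,2.5,0,0.14,-0.4,1.5,0,0.14,0,0,0,0.14,0,0,0,0.11,0,0,0,0,0,0,0,0,0,0,0,0,0,0,0,0]' 0.5
python3 - <<'E'
from h import *
t=img("top");s=img("side");S=ctrl.observe();R=np.array(S["tcp_rot"]);print(S["position"],S["width"],np.arctan2(R[1,1],R[0,1]),S["ft_force"],S["torque"],np.round(S["q"]))
a=cv2.resize(t["pixels"][150:245,180:310],None,fx=4,fy=4,interpolation=cv2.INTER_CUBIC)
b=cv2.resize(s["pixels"][130:225,215:285],None,fx=4,fy=4,interpolation=cv2.INTER_CUBIC)
cv2.imwrite("pics/g1.png",np.hstack([a,b]))
E
```

```text
time_s: 8.9
position: [0.5438, -0.0145, 0.0462]
tcp_rot: [[-0.224, 0.975, -0.0], [0.975, 0.224, -0.0], [0.0, -0.0, -1.0]]
ft_force: [0.3, -0.0, 0.5]
width: 0.0854
finger_force: 0.0
time_s: 9.9
position: [0.5235, 0.0812, 0.1922]
tcp_rot: [[-0.711, 0.703, 0.001], [0.703, 0.711, -0.0], [-0.001, 0.0, -1.0]]
ft_force: [1.3, 0.3, 0.2]
width: 0.0857
finger_force: 0.0
time_s: 10.8
position: [0.5119, 0.1453, 0.1915]
tcp_rot: [[-0.993, 0.116, 0.0], [0.116, 0.993, -0.0], [-0.0, -0.0, -1.0]]
ft_force: [0.3, 0.3, -0.3]
width: 0.0427
finger_force: 0.0
[0.51183488 0.14544583 0.19137802] 0.042539741563949546 1.455375477571246 [-0.24797835  0.53676178 -0.28425714] [-0.06058361  0.0036147   0.02289507] [ 11.  28. -42. 118.  28.  44.  35.]
```

View pics/g1.png

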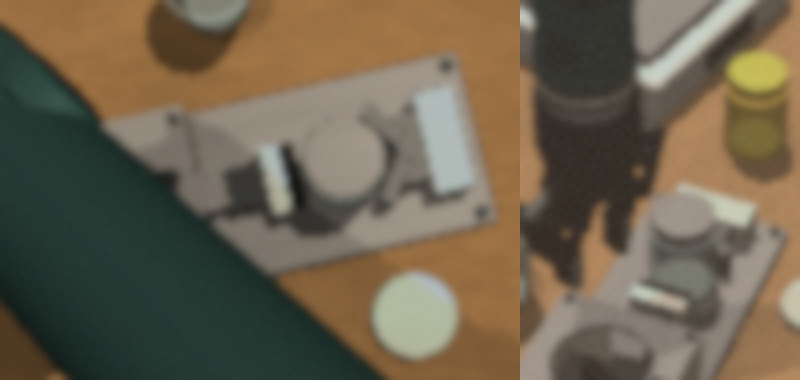

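The jar stands upright in the seat, lid at top crop (345,158), between jaw and V, and it has been let go. Next I'll measure the knob bar's angle from the first top image.

Run:
```python
from h import *
t=np.load("top0.npy",allow_pickle=True).item()
t1=img("top");print("jar lid", ray(t1,265.9,189.2,.1))
im=cv2.resize(t["pixels"][180:228,185:232],None,fx=8,fy=8,interpolation=cv2.INTER_CUBIC);g=cv2.cvtColor(im,6)
for th in(28,33,38,44):
    m=(g<th).astype(np.uint8);cs=cv2.findContours(m,0,1)[0]
    if not cs: continue
    c=max(cs,key=cv2.contourArea)
    r=cv2.minAreaRect(c);b=cv2.boxPoints(r)
    w=np.array([ray(t,(x+.5)/8-.5+185,(y+.5)/8-.5+180,.068)[:2] for x,y in b])
    e=[w[1]-w[0],w[2]-w[1]];e.sort(key=np.linalg.norm)
    mm=cv2.moments(c);print(th,cv2.contourArea(c)/64,w.mean(0),[np.linalg.norm(x).round(4) for x in e],"yaw",np.arctan2(*e[1][::-1]))
v=np.clip(im.astype(int)*4-40,0,255).astype(np.uint8);cv2.imwrite("pics/k.png",v)
```

```text
jar lid [ 0.54223447 -0.01728354  0.1       ]
28 55.1015625 [0.5062162 0.1402625] [np.float64(0.0132), np.float64(0.0386)] yaw -0.2990447603272803
33 72.6796875 [0.50625153 0.1406013 ] [np.float64(0.0163), np.float64(0.0408)] yaw -0.3149005227941821
38 87.4140625 [0.50634073 0.14075707] [np.float64(0.0184), np.float64(0.0424)] yaw -0.3044849940988802
44 106.4453125 [0.50640718 0.14048183] [np.float64(0.0216), np.float64(0.0444)] yaw -0.3203744709588418
```

View pics/k.png

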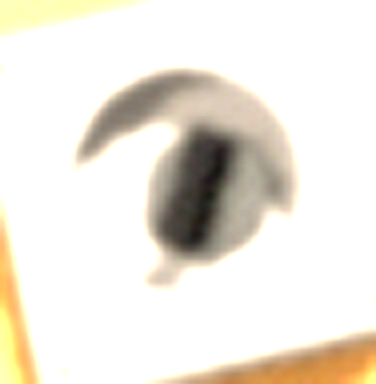

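The enhanced crop shows the bar from about (215,135) to (185,245), yaw ≈ -0.305. I'll align, part-close the fingers further and go in.

```bash
python3 -m inch '[-0.43,-0.05,-1,-0.09,0,0,-2.5,-0.1,0,0,-3,0,0,0,-2.5,0,0,0,0,0,0,0,0,0]' 0.38
python3 -m inch '[0,0,-1,0,0,0,-1,0,0,0,-1,0,0,0,-1,0,0,0,-1,0,0,0,-0.8,0,0,0,-0.6,0,0,0,0,0,0,0,0,0]'
```

```text
time_s: 11.55
position: [0.5075, 0.1453, 0.1014]
tcp_rot: [[-0.954, 0.3, -0.001], [0.3, 0.954, 0.0], [0.001, -0.0, -1.0]]
ft_force: [0.8, -0.2, 0.5]
width: 0.0328
finger_force: 0.0
time_s: 12.45
position: [0.5075, 0.1452, 0.0372]
tcp_rot: [[-0.954, 0.3, -0.0], [0.3, 0.954, -0.0], [0.0, -0.0, -1.0]]
ft_force: [-0.0, -0.0, 0.7]
width: 0.0328
finger_force: 0.0
```

```bash
python3 -m inch '[0,0,0,0,0,0,0,0,0,0,0,0,0,0,0,0,0,0,0,0,0,0,0,0]' 0 80
cat > o.py <<'E'
from h import *
S=ctrl.observe();R=np.array(S["tcp_rot"]);print("yaw %.4f"%np.arctan2(R[1,1],R[0,1]),"tq",np.round(S["torque"],3),"w %.4f"%S["width"])
E
python3 o.py
```

```text
time_s: 13.05
position: [0.5074, 0.1443, 0.0378]
tcp_rot: [[-0.954, 0.301, 0.0], [0.301, 0.954, -0.001], [-0.001, -0.001, -1.0]]
ft_force: [-2.4, -2.0, 5.9]
width: 0.0108
finger_force: 78.2
yaw 1.2655 tq [-0.359  0.238  0.021] w 0.0108
```

```bash
python3 -m inch '[0,0,0,-0.05,0,0,0,-0.05,0,0,0,-0.05]' && python3 o.py
python3 -m inch '[0,0,0,-0.05,0,0,0,-0.05,0,0,0,-0.05]' && python3 o.py
```

```text
time_s: 13.35
position: [0.5075, 0.1446, 0.0378]
tcp_rot: [[-0.897, 0.441, 0.0], [0.441, 0.897, -0.001], [-0.001, -0.001, -1.0]]
ft_force: [-1.2, -1.4, 5.1]
width: 0.011
finger_force: 78.2
yaw 1.1137 tq [-0.369  0.271 -0.037] w 0.0110
time_s: 13.65
position: [0.5077, 0.1449, 0.0378]
tcp_rot: [[-0.821, 0.57, 0.001], [0.57, 0.821, -0.0], [-0.001, 0.0, -1.0]]
ft_force: [-0.8, -0.7, 3.7]
width: 0.0112
finger_force: 78.1
yaw 0.9639 tq [-0.253  0.192  0.041] w 0.0112
```

```bash
for i in 1; do python3 -m inch '[0,0,0,-0.05,0,0,0,-0.05]' >/dev/null && python3 o.py; done
python3 -m inch '[0,0,0,-0.05,0,0,0,-0.05]' >/dev/null && python3 o.py
python3 -m inch '[0,0,0,-0.05,0,0,0,-0.05]' | grep ft_ && python3 o.py
```

```text
yaw 0.8650 tq [-0.209  0.136  0.484] w 0.0111
yaw 0.7671 tq [-0.193  0.043  0.419] w 0.0107
ft_force: [-0.2, -1.4, 3.5]
yaw 0.6672 tq [-0.225 -0.011  0.485] w 0.0107
```

```bash
python3 -m inch '[0,0,0,-0.03,0,0,0,-0.03]' | grep ft_ && python3 o.py
python3 -m inch '[0,0,0,-0.03,0,0,0,-0.03]' | grep ft_ && python3 o.py
python3 -m inch '[0,0,0,-0.02,0,0,0,-0.02]' | grep ft_ && python3 o.py
```

```text
ft_force: [-1.1, -0.2, 5.7]
yaw 0.6064 tq [-0.203 -0.115  0.508] w 0.0105
ft_force: [1.6, -0.6, 5.0]
yaw 0.5460 tq [-0.149 -0.138  0.517] w 0.0105
ft_force: [0.3, -0.9, 5.4]
yaw 0.5065 tq [-0.159 -0.118  0.485] w 0.0111
```

```bash
python3 -m inch '[0,0,0,-0.02]' >/dev/null && python3 o.py
python3 -m inch '[0,0,0,-0.02]' >/dev/null && python3 o.py
python3 -m inch '[0,0,0,-0.02]' >/dev/null && python3 o.py
```

```text
yaw 0.4865 tq [-0.158 -0.123  0.491] w 0.0110
yaw 0.4665 tq [-0.078 -0.12   0.514] w 0.0105
yaw 0.4466 tq [-0.17  -0.122  0.499] w 0.0110
```

```bash
python3 -m inch '[0,0,0,-0.02]' >/dev/null && python3 o.py
python3 -m inch '[0,0,0,-0.02]' >/dev/null && python3 o.py
python3 -m inch '[0,0,0,-0.01]' >/dev/null && python3 o.py
```

```text
yaw 0.4269 tq [-0.115 -0.177  0.548] w 0.0108
yaw 0.4067 tq [-0.109 -0.211  0.616] w 0.0106
yaw 0.3971 tq [-0.173 -0.202  0.552] w 0.0110
```

```bash
python3 -m inch '[0,0,0,-0.02]' >/dev/null && python3 o.py
python3 -m inch '[0,0,0,-0.02]' >/dev/null && python3 o.py
```

```text
yaw 0.3772 tq [-0.172 -0.215  0.575] w 0.0108
yaw 0.3572 tq [-0.142 -0.224  0.593] w 0.0113
```

```bash
python3 -m inch '[0,0,0,-0.02]' >/dev/null && python3 o.py
python3 -m inch '[0,0,0,-0.015]' >/dev/null && python3 o.py
```

```text
yaw 0.3373 tq [-0.11  -0.283  0.705] w 0.0111
yaw 0.3224 tq [-0.149 -0.291  0.744] w 0.0110
```

The torque fit puts contact at yaw ≈0.443, which makes the clamping force about 14.5 N at the current 0.322. I'll stop here and release the knob.

```bash
python3 -m inch '[0,0,0,0,0,0,0,0]' && python3 o.py; python3 -m inch '[0,0,0,0,0,0,0,0,0,0,0,0,0,0,0,0,0,0,0,0]' 0.38 
python3 -m inch '[0,0,1,0,0,0,1.5,0,0,0,2,0,0,0,2.5,0,0,0,3,0,0,0,3,0,-1,1,2,0,-1,2,1,0,0,2,0,0,0,0,0,0]'
python3 -m inch '[0,3,0,0,0,3,0,0,0,3,0,0,0,3,0,0,0,3,0,0,0,0,0,0,0,0,0,0]'
python3 - <<'E'
from h import *
t=img("top");s=img("side");np.save("t9.npy",t,allow_pickle=True)
a=cv2.resize(t["pixels"][150:245,180:310],None,fx=4,fy=4,interpolation=cv2.INTER_CUBIC)
b=cv2.resize(s["pixels"][150:245,215:285],None,fx=4,fy=4,interpolation=cv2.INTER_CUBIC)
cv2.imwrite("pics/z1.png",np.hstack([a,b]))
E
```

```text
time_s: 16.05
position: [0.509, 0.1458, 0.0378]
tcp_rot: [[-0.317, 0.948, 0.003], [0.948, 0.317, 0.001], [0.0, 0.003, -1.0]]
ft_force: [0.6, -0.9, 5.1]
width: 0.011
finger_force: 78.5
yaw 0.3227 tq [-0.126 -0.24   0.573] w 0.0110
time_s: 16.55
position: [0.5073, 0.1449, 0.0371]
tcp_rot: [[-0.315, 0.949, -0.0], [0.949, 0.315, -0.0], [0.0, -0.0, -1.0]]
ft_force: [0.4, 0.2, -0.5]
width: 0.032
finger_force: 0.0
time_s: 17.55
position: [0.4874, 0.1985, 0.1989]
tcp_rot: [[-0.32, 0.947, 0.003], [0.947, 0.32, 0.003], [0.002, 0.003, -1.0]]
ft_force: [0.2, -0.3, 0.0]
width: 0.0326
finger_force: 0.0
time_s: 18.25
position: [0.4873, 0.3445, 0.1971]
tcp_rot: [[-0.316, 0.949, -0.001], [0.949, 0.316, -0.001], [-0.001, -0.001, -1.0]]
ft_force: [0.0, -0.0, 0.2]
width: 0.0325
finger_force: 0.0
```

View pics/z1.png

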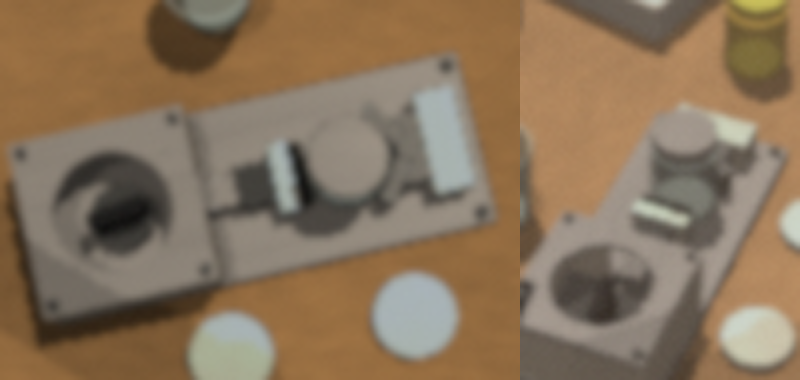

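The final view shows the jar upright in the V with the jaw pad against it, lid at crop (348,158). The knob has turned, everything else is in place and the robot is clear.

```bash
python3 -c "
from cell import ctrl
print(ctrl.finish_job())"
```

```text
the job is handed in; nothing more can be done
None
```

The jar stands upright in the clamp seat, held by the jaw at about 15 N (estimated from the knob torque); the knob is released, the robot is clear, and the job is handed in, though the hand-in gave no verdict.

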